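Restock the packing caddy

TASK

Restock the packing caddy: put the full roll of amber tape in the yellow well, the white label roll in the red well, the blue staple carton in the blue well and the wooden stamp in the green well, each sitting flat on the floor of its well, the same way up as it stands now. Set them down rather than drop them. Leave the red carton and the bare cardboard core standing where they are.

Things in the scene. Friction and masses are not known exactly. Their poses are not given: they have to be found in the camera images.
- tape_roll: Full roll of packing tape: amber-brown ring with a cardboard lining, lying flat (hole upright), outer diameter 62 mm, hole 38 mm, 48 mm high, about 120 g. Origin: centre of its underside, z up along the hole. Stands loose on the table, as do all six of the loose things, in mixed-up places to the right (-y) of the caddy, not less than about 105 mm from centre to centre
- label_roll: Roll of blank shipping labels: white disc with a red band round its lower part and a dark core on top, lying flat, diameter 60 mm, 42 mm high, about 110 g, solid. Origin: centre of its underside, z up
- blue_carton: Blue carton of staples with a white stripe round it and a white patch on top, 56 mm (its x) x 36 mm (its y) x 42 mm high, about 150 g. Origin: centre of its underside, z up
- stamp: Wooden hand stamp standing on its rubber: base 50 mm (its x) x 36 mm (its y) x 20 mm high, upright round wooden handle above it, 26 mm in diameter between 38 and 68 mm above the underside (a neck of 18 mm below it); 74 mm high in all, about 90 g. Origin: centre of its underside, z up along the handle
- red_carton: Red carton, otherwise the same as the blue one: 56 (x) x 36 (y) x 42 mm high. Wrong staples, does not belong in the caddy. Origin: centre of its underside, z up
- bare_core: Bare brown cardboard core left from a used-up tape roll, standing like the roll: outer diameter 46 mm, hole 38 mm, 48 mm high, light (20 g). Does not belong in the caddy. Origin: centre of its underside, z up
- yellow_well: Yellow well: square shallow dish, 92 mm outside, 84 mm inside, fixed to the caddy. Origin: centre of its underside, 8 mm above the table; inner floor 4 mm, rim 12 mm above the origin (rim 20 mm above the table: keep fingers above it). x, y along its sides, z up. Place of the tape roll.
- red_well: Red well of the caddy, same size and same origin as the yellow one. Place of the label roll. The four wells form a two by two block, 105 mm between centres, turned alike; which colour is where changes. They are in one black caddy 236 mm square (284 mm over its side handles), outer rim 22 mm above the table
- blue_well: Blue well of the caddy, same size and same origin as the yellow one. Place of the blue carton.
- green_well: Green well of the caddy, same size and same origin as the yellow one. Place of the stamp.
Mind the look-alikes: they are no part of the job. What is shaped like the stamp but pink or turquoise is not meant.

How it is judged (in metres and radians):
At the end, for the whole second after the job is handed in: Amber roll in yellow well, label roll in red, blue carton in blue, stamp in green: each within 30 mm of the well centre, underside under 8 mm above the well's underside, tilt under 0.1 rad, at rest; red carton and bare core upright, within 20 mm of their starts (horizontal distance between tape_roll and yellow_well below 0.03 m and z of tape_roll in the frame of yellow_well below 0.008 m and angle between each of tape_roll, label_roll, blue_carton, stamp, red_carton, bare_core's own z axis and vertical below 0.1 rad and linear speed of each of tape_roll, label_roll, blue_carton, stamp below 0.02 m/s and angular speed of each of tape_roll, label_roll, blue_carton, stamp below 0.2 rad/s and horizontal distance between label_roll and red_well below 0.03 m and z of label_roll in the frame of red_well below 0.008 m and horizontal distance between blue_carton and blue_well below 0.03 m and z of blue_carton in the frame of blue_well below 0.008 m and horizontal distance between stamp and green_well below 0.03 m and z of stamp in the frame of green_well below 0.008 m and distance of each of red_carton, bare_core from where it was at the start of the episode below 0.02 m); the robot touches nothing.
It fails at once if a thing is dropped or thrown (touches nothing and moves faster than 0.8 m/s) ((contact force between tape_roll and anything else below 0.005 N and linear speed of tape_roll above 0.8 m/s) or (contact force between label_roll and anything else below 0.005 N and linear speed of label_roll above 0.8 m/s) or (contact force between blue_carton and anything else below 0.005 N and linear speed of blue_carton above 0.8 m/s) or (contact force between stamp and anything else below 0.005 N and linear speed of stamp above 0.8 m/s)).
It fails at once if the red carton or the bare core is moved by more than 20 mm (distance of any of red_carton, bare_core from where it was at the start of the episode above 0.02 m).
It also fails if it takes over 138 s, if anything falls off the work surface, if the arm or the gripper's body presses on something with over 40 N, if the wrist force passes 120 N, or if a joint passes its speed limit or range.

ROBOT

A 7-joint arm with a two-finger parallel gripper is mounted at the origin on the work surface. World frame = base frame: x ahead of the robot, y to its left, z up, the work surface at z = 0. Lengths are in m, angles in degrees, forces in N, time in s.
With the tool pointing down it reaches from about 0.425 to 0.875 m from the base axis. Payload 8.4 kg.
Tool frame: the origin (TCP) lies at the centre of the arm's flange, where the gripper is bolted on; the fingertips stand 182 mm ahead of it and the grasp point (between the pads) lies 164 mm ahead of it; z points along the fingers, y is the line along which they close (so a half turn about z gives the same grasp; the last joint's range is limited). The gripper opens to 87 mm and grips with 3 to 60 N. Pads are 19 mm wide; open, the fingers measure 117 mm over their backs; the gripper's body (75 mm by 190 mm) begins 51 mm behind the grasp point.
Start: joints at [-76.501, 19.091, 2.286, 83.961, -0.768, 76.965, -3.352], TCP at [0.214, 0.614, 0.405] pointing down, gripper open.
Joint ranges: [-147.57, 147.57], [-21.85, 119.76], [-74.77, 79.35], [14.55, 137.4], [-85.83, 265.84], [4.83, 119.75], [-152.11, 152.11]. Speed limits (degrees/s): [127.2, 127.2, 159.86, 159.86, 180, 180, 180].

INTERFACE

Orientations are given as a 3x3 rotation matrix whose columns are the frame's x, y, z axes.
In Python, from station import * gives the robot as it stands.
- The arm moves only by the tool jog_arm, never from a script. Its argument "moves" is a list of rows, each a list of 7 numbers: the turn, a rotation vector about the tool's x, y, z in units of 5 degrees (1.0 is 5 degrees), then the shift along the tool's x, y, z in units of 30 mm (1.0 is 30 mm), then the opening, from 0 (shut) to 1 (fully open). In form: [[wx, wy, wz, dx, dy, dz, hand], ...]. A call has exactly 5 rows; each row is the pose to reach, as a shift and turn from the pose commanded when the call began, along the tool's axes at that moment; what a row does not reach only later rows make up. A row lasts 1/12 s, in which the tool goes at most 41.7 mm and 7.16 degrees, less where a joint would pass 70% of its speed; a pose out of reach is approached as far as the arm can. A call with a gripper value outside its range is refused whole. The fingers move at their own pace and stop on an object; "squeeze" is the grip in N (left out, the last holds). Time passes only in rows, so rows that repeat a pose let the fingers close, or fill a call up. It gives the time, the measured TCP pose, the force, the opening and the grip force at its end, in the units of the state.
- get_state(): the state, without advancing time (a new reading comes with each control period).
- camera(name): name is "scene" or "top"; returns the picture (480x640x3 uint8, red, green, blue); there is no depth.
- camera_model(name): a dict with "fov_y" (degrees; the focal length in pixels is half the picture's height over the tangent of half this angle, whatever the lens; pixels are square), "cx", "cy" (the principal point, pixels), "position" and "attitude" of the camera in the world. Camera axes: x right, y down, z forward; pixel columns grow to the right and rows downward; lengths in m; the calibration is good to about 2 mm. A picture is of the moment at which its call begins. camera_model takes no time and is no camera call.
- hand_in(): hands the job in; it is judged then, once.
The state is a dict: "time_s": time; "joint_positions": joint angles; "joint_vel": joint speeds; "effort": joint torques, N m; "position": TCP position; "orientation": TCP orientation; "contact_force": force on the tool from outside, world axes, zero at the start; "torque": the same for the moment, N m; "finger_gap": finger opening in m; "finger_force": force on a finger pad.
Only numpy, scipy, OpenCV 4.12 (cv2) and the standard library are available. Lean on these libraries where they do the work, as an engineer would, in place of code of your own. Each camera call takes 0.05 s, during which the arm holds its last target. There are 200 camera calls.

## Working session

There is one attempt and no reset: what is moved stays moved. The work goes in short steps, Python scripts to look and compute and a tool call to move; the robot and the scene stay as the last step left them, time stands still between calls to the robot, and variables do not carry over. Pictures are saved under pics/ and viewed, at most 14 in all, crops included, and the job is handed in when it is done.

Besides the shell and the picture viewer there is one more tool, called after ">>>" by a JSON object that holds its "op" and its "data", one argument or row to a line. jog_arm: Moves the arm, as the interface text tells. Its arguments: {"type":"object","properties":{"moves":{"type":"array","items":{"type":"array","items":{"type":"number"}}},"squeeze":{"type":"number"}},"required":["moves"]}

```bash
mkdir -p pics; ls; python3 - <<'E'
from station import *
import cv2
for n in("scene","top"):
    cv2.imwrite(f"pics/{n}0.png",camera(n)[:,:,::-1]); print(n,camera_model(n))
s=get_state();print(s["time_s"],s["position"],s["orientation"],s["finger_gap"])
E
```

```text
pics
scene {'fov_y': 48.67823661219418, 'cx': 331.8638249876209, 'cy': 236.4752196834878, 'position': array([ 0.96164475, -0.41176246,  0.65431453]), 'attitude': array([[ 0.65191933,  0.51712816, -0.55459863],
       [ 0.75816676, -0.45761236,  0.4645149 ],
       [-0.01357745, -0.72330449, -0.69039573]])}
top {'fov_y': 43.00213181597774, 'cx': 320.23213791815675, 'cy': 238.38850865793455, 'position': array([ 0.29973545, -0.03803054,  1.18853936]), 'attitude': array([[ 0.01333083, -0.9850355 ,  0.17183523],
       [-0.99990531, -0.0137192 , -0.00107272],
       [ 0.00341411, -0.17180465, -0.98512512]])}
0.1 [0.21353205 0.61375921 0.40395259] [[-9.44470181e-01  3.28596888e-01 -4.02630624e-04]
 [ 3.28597124e-01  9.44469128e-01 -1.41308788e-03]
 [-8.40640839e-05 -1.46692263e-03 -9.99998921e-01]] 0.08669367761141075
```

View pics/top0.png

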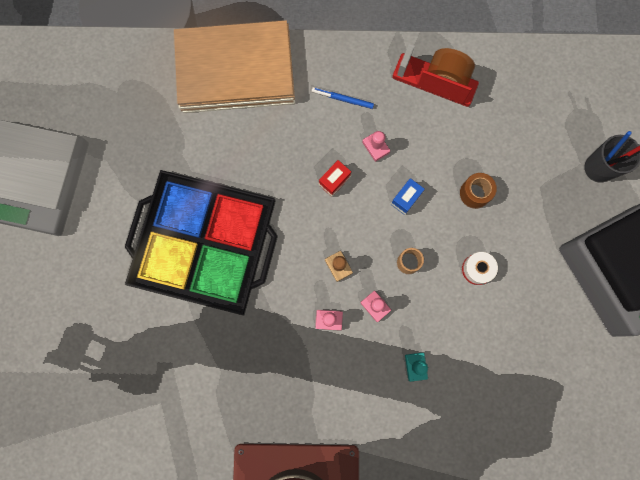

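View pics/scene0.png

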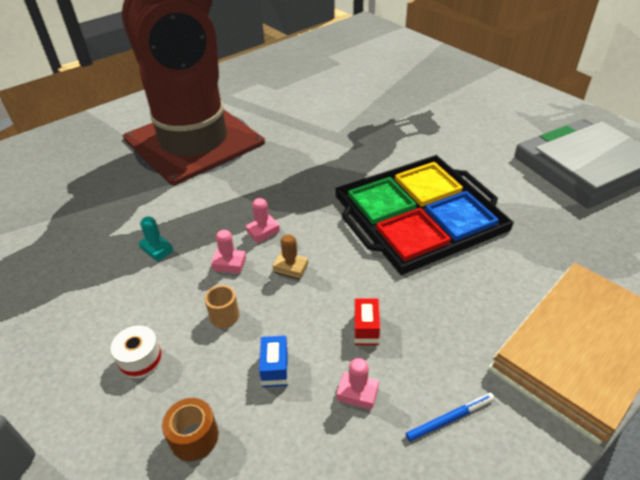

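```bash
python3 - <<'E'
import cv2
i=cv2.imread("pics/top0.png")
def crop(x0,y0,x1,y1,s,n):
    c=cv2.resize(i[y0:y1,x0:x1],None,fx=s,fy=s,interpolation=cv2.INTER_CUBIC)
    for x in range(-(-x0//20)*20,x1,20):
        cv2.line(c,((x-x0)*s,0),((x-x0)*s,8),(0,0,0),1);cv2.putText(c,str(x),((x-x0)*s,20),0,.4,(0,0,0))
    for y in range(-(-y0//20)*20,y1,20):
        cv2.line(c,(0,(y-y0)*s),(8,(y-y0)*s),(0,0,0),1);cv2.putText(c,str(y),(10,(y-y0)*s+4),0,.4,(0,0,0))
    cv2.imwrite(n,c)
crop(312,150,512,290,4,"pics/c1.png"); crop(115,165,290,315,4,"pics/c2.png")
E
```

```text
(no output)
```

View pics/c1.png

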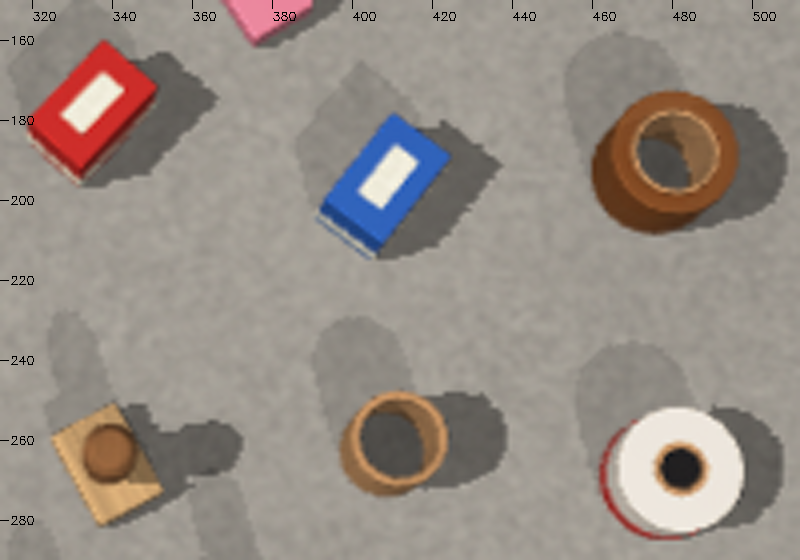

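View pics/c2.png

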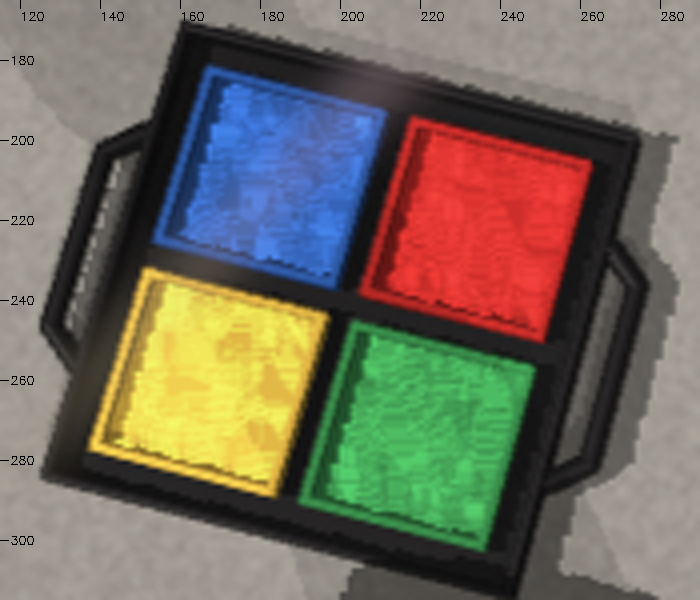

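The top view shows the following:

| Object | Pixel position | Notes |
|---|---|---|
| Tape roll | (481,188) | thick-walled amber ring |
| Bare core | (412,260) | thin brown ring, not to be moved |
| Label roll | (482,267) | |
| Blue carton | (409,194) | |
| Red carton | (335,175) | |
| Stamp | (339,265) | the only one in wood; the others, at (376,145), (376,305), (329,319), are pink, and (417,367) is turquoise |

The enlarged crop confirms these identities.

```bash
cat > h.py <<'E'
import numpy as np
from station import *
def ray(n,u,v):
    m=camera_model(n); f=240/np.tan(np.radians(m["fov_y"]/2))
    return np.array(m["position"]),np.array(m["attitude"])@[(u-m["cx"])/f,(v-m["cy"])/f,1]
def pt(n,u,v,z):
    p,d=ray(n,u,v); return p+d*(z-p[2])/d[2]
E
python3 - <<'E'
from h import *
np.set_printoptions(precision=4,suppress=True)
o=np.array([312,150]);T=lambda x,y,z,o=o:pt("top",x/4+o[0],y/4+o[1],z)[:2]
P=dict(tape=(T(676,152,.048),(191,417,.048)),label=(T(680,470,.042),(135,344,.042)),core=(T(401,439,.048),(222,294,.048)),
 blue=(T(388.5,177,.042),(273,352,.042)),red=(T(92,102,.042),(367,313,.042)),stampbase=(T(107.7,464,.02),(291,263,.02)),stamptop=(T(110,453,.07),(289,240,.07)))
for k,(a,s) in P.items(): print(k,a,"scene",pt("scene",*s)[:2],"r",np.hypot(*a))
def poly(c,z,o):
    q=np.array([T(x,y,z,np.array(o)) for x,y in c]); e=np.roll(q,-1,0)-q
    return q.mean(0),np.linalg.norm(e,axis=1),np.degrees(np.arctan2(e[:,1],e[:,0]))
print("stamp",poly([(51,438),(116,403),(163,490),(101,526)],.02,(312,150)))
print("bluec",poly([(394,114),(450,156),(380,242),(323,198)],.042,(312,150)))
print("redc",poly([(103,40),(158,88),(85,178),(28,130)],.042,(312,150)))
W=dict(blue=[(208,66),(387,112),(338,290),(152,243)],yellow=[(147,267),(330,315),(276,497),(88,455)],red=[(412,115),(593,160),(545,342),(358,295)],green=[(352,320),(536,365),(487,551),(298,503)])
for k,c in W.items(): print(k,*poly(c,.02,(115,165)))
for n,(u,v) in dict(p1=(376,133+5),p2=(376,300),p3=(329,318),tq=(420,368)).items(): print(n,pt("top",u,v,.06)[:2])
E
```

```text
tape [ 0.6017 -0.3482] scene [ 0.6031 -0.3419] r 0.6951925810860939
label [ 0.448  -0.3468] scene [ 0.4526 -0.3452] r 0.5664910755181295
core [ 0.4601 -0.2137] scene [ 0.4602 -0.2076] r 0.507329031504224
blue [ 0.5888 -0.2102] scene [ 0.5896 -0.2086] r 0.6252331887660587
red [ 0.6243 -0.0664] scene [ 0.6254 -0.0664] r 0.6278283745573796
stampbase [ 0.4499 -0.0761] scene [ 0.4555 -0.0767] r 0.45631922840691375
stamptop [ 0.4486 -0.0755] scene [ 0.4533 -0.0748] r 0.45495006655999015
stamp (array([ 0.4499, -0.0761]), array([0.0359, 0.048 , 0.0347, 0.049 ]), array([ -60.7171, -151.3826,  120.9158,   30.1002]))
bluec (array([ 0.5887, -0.2094]), array([0.0339, 0.0552, 0.0347, 0.0549]), array([-127.5031,  141.4182,   51.9544,  -39.3879]))
redc (array([ 0.6209, -0.0671]), array([0.036 , 0.0575, 0.0365, 0.0583]), array([-131.5118,  142.3771,   49.8212,  -38.1348]))
blue [0.5578 0.231 ] [0.0921 0.0916 0.0944 0.0922] [-103.8897  167.4374   76.5165  -13.9765]
yellow [0.4557 0.2552] [0.093  0.0913 0.0933 0.095 ] [-103.9734  166.3016   78.2755  -13.8518]
red [0.5341 0.1292] [0.0923 0.0931 0.0942 0.0931] [-103.4373  167.2064   76.5891  -13.9563]
green [0.4322 0.1537] [0.0924 0.0923 0.0939 0.0918] [-103.023   167.2335   76.6455  -13.7018]
p1 [ 0.6954 -0.1446]
p2 [ 0.3824 -0.1439]
p3 [ 0.3482 -0.0574]
tq [ 0.2605 -0.2234]
```

>>> {"op": "jog_arm", "data": {
  "moves": [
    [0, 0, 1, -0.9, -1, 0, 1],
    [0, 0, 2, -1.8, -2, 0, 1],
    [0, 0, 3, -2.7, -3, 0, 1],
    [0, 0, 4, -3.6, -4, 0, 1],
    [0, 0, 4, -4.4, -5, 0, 1]
  ],
  "squeeze": 25
}}

```text
time_s: 0.52
position: [0.2898, 0.4266, 0.4043]
orientation: [[-0.771, 0.637, -0.0], [0.637, 0.771, -0.001], [-0.0, -0.001, -1.0]]
contact_force: [0.0, -0.1, 0.4]
finger_gap: 0.0872
finger_force: 0.0
```

```bash
cat >> h.py <<'E'
def go(x,y,z,yaw=None):
    s=get_state(); p=np.array(s["position"]);R=np.array(s["orientation"])
    d=R.T@(np.array([x,y,z])-p)/.03
    print("t",round(s["time_s"],2),"pos",p.round(4),"yaw",round(np.degrees(np.arctan2(R[1,1],R[0,1])),2),"tilt",R[:2,2].round(4),"delta",d.round(2),"n",round(np.linalg.norm(d),2),"j",np.round(s["joint_positions"],0),"gap",round(s["finger_gap"],4),"F",np.round(s["contact_force"],1),"ff",np.round(s["finger_force"],1))
E
python3 -c "
from h import *
go(.602,-.348,.32)"
```

```text
t 0.52 pos [0.2898 0.4266 0.4043] yaw 50.45 tilt [-0.0003 -0.0007] delta [-24.46 -13.28   2.82] n 27.98 j [-69.   3.   9. 103.  -1.  74. -10.] gap 0.0872 F [ 0.  -0.1  0.4] ff 0.0
```

>>> {"op": "jog_arm", "data": {
  "moves": [
    [0, 0, 0, -1.2, -0.6, 0.1, 1],
    [0, 0, 0, -2.4, -1.2, 0.2, 1],
    [0, 0, 0, -3.6, -1.9, 0.3, 1],
    [0, 0, 0, -4.8, -2.5, 0.4, 1],
    [0, 0, 0, -5.9, -3.1, 0.5, 1]
  ]
}}

```text
time_s: 0.93
position: [0.3678, 0.2425, 0.3895]
orientation: [[-0.775, 0.632, -0.0], [0.632, 0.775, 0.0], [0.0, -0.0, -1.0]]
contact_force: [2.0, 0.6, 0.1]
finger_gap: 0.0866
finger_force: 0.0
```

>>> {"op": "jog_arm", "data": {
  "moves": [
    [0, 0, 0, -1.2, -0.6, 0.1, 1],
    [0, 0, 0, -2.4, -1.2, 0.2, 1],
    [0, 0, 0, -3.6, -1.9, 0.3, 1],
    [0, 0, 0, -4.8, -2.5, 0.4, 1],
    [0, 0, 0, -5.9, -3.1, 0.5, 1]
  ]
}}

```text
time_s: 1.35
position: [0.4461, 0.0585, 0.3747]
orientation: [[-0.775, 0.632, 0.0], [0.632, 0.775, 0.0], [0.0, 0.0, -1.0]]
contact_force: [1.6, 0.4, 0.9]
finger_gap: 0.0868
finger_force: 0.0
```

>>> {"op": "jog_arm", "data": {
  "moves": [
    [0, 0, 0, -1.2, -0.6, 0.1, 1],
    [0, 0, 0, -2.4, -1.2, 0.2, 1],
    [0, 0, 0, -3.6, -1.9, 0.3, 1],
    [0, 0, 0, -4.8, -2.5, 0.4, 1],
    [0, 0, 0, -5.9, -3.1, 0.5, 1]
  ]
}}

```text
time_s: 1.77
position: [0.5246, -0.1251, 0.3598]
orientation: [[-0.775, 0.632, 0.001], [0.632, 0.775, -0.0], [-0.001, 0.0, -1.0]]
contact_force: [-0.0, 0.5, 0.1]
finger_gap: 0.0871
finger_force: 0.0
```

```bash
python3 -c "
from h import *
go(.602,-.348,.28)"
```

```text
t 1.77 pos [ 0.5246 -0.1251  0.3598] yaw 50.83 tilt [ 0.0009 -0.0001] delta [-6.69 -4.13  2.66] n 8.3 j [-35.  10.  49. 105.  -8.  69.  67.] gap 0.0871 F [-0.   0.5  0.1] ff 0.0
```

>>> {"op": "jog_arm", "data": {
  "moves": [
    [0, 0, 0, -1, -0.7, 0.3, 1],
    [0, 0, 0, -2, -1.4, 0.6, 1],
    [0, 0, 0, -3, -2, 0.9, 1],
    [0, 0, 0, -4, -2.7, 1.2, 1],
    [0, 0, 0, -5, -3.3, 1.4, 1]
  ]
}}

```text
time_s: 2.18
position: [0.5779, -0.2961, 0.3161]
orientation: [[-0.775, 0.632, -0.002], [0.632, 0.775, 0.0], [0.002, -0.001, -1.0]]
contact_force: [0.4, 0.8, 0.4]
finger_gap: 0.0868
finger_force: 0.0
```

>>> {"op": "jog_arm", "data": {
  "moves": [
    [0, 0, 0, -0.9, -0.4, 0.6, 1],
    [0, 0, 0, -1.7, -0.8, 1.2, 1],
    [0, 0, 0, -1.7, -0.8, 1.2, 1],
    [0, 0, 0, -1.7, -0.8, 1.2, 1],
    [0, 0, 0, -1.7, -0.8, 1.2, 1]
  ]
}}

```text
time_s: 2.6
position: [0.6023, -0.345, 0.2816]
orientation: [[-0.775, 0.632, -0.001], [0.632, 0.775, 0.0], [0.001, -0.0, -1.0]]
contact_force: [0.2, 0.6, 0.1]
finger_gap: 0.0868
finger_force: 0.0
```

```bash
python3 -c "
from h import *
import cv2
go(.602,-.346,.2)
cv2.imwrite('pics/s1.png',camera('scene')[:,:,::-1])"
```

```text
t 2.6 pos [ 0.6023 -0.345   0.2816] yaw 50.81 tilt [-0.0007  0.0004] delta [-0.02 -0.03  2.72] n 2.72 j [ -5.  35.  45.  87. -26.  69.  95.] gap 0.0868 F [0.2 0.6 0.1] ff 0.0
```

View pics/s1.png

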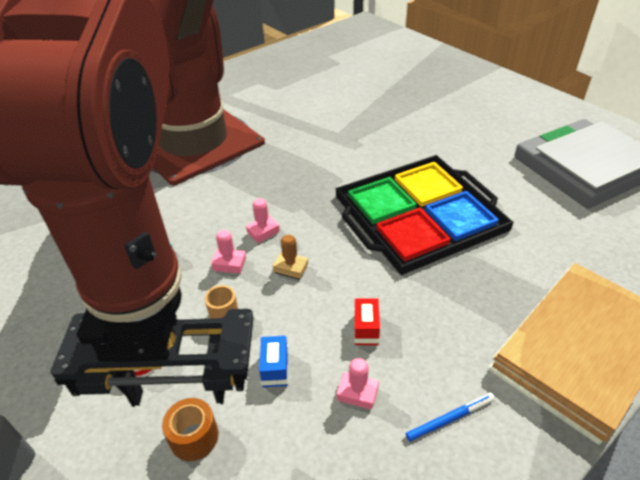

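The open gripper is over the tape roll, with the fingertips at about (137,395) and (223,395) on either side of the roll at (191,417). I'll descend and grip.

>>> {"op": "jog_arm", "data": {
  "moves": [
    [0, 0, 0, 0, 0, 0.7, 1],
    [0, 0, 0, 0, 0, 1.4, 1],
    [0, 0, 0, 0, 0, 2.0, 1],
    [0, 0, 0, 0, 0, 2.4, 1],
    [0, 0, 0, 0, 0, 2.7, 1]
  ]
}}

```text
time_s: 3.07
position: [0.6027, -0.3439, 0.2005]
orientation: [[-0.776, 0.631, 0.0], [0.631, 0.776, 0.001], [0.0, 0.001, -1.0]]
contact_force: [0.3, -0.1, 0.1]
finger_gap: 0.0868
finger_force: 0.0
```

>>> {"op": "jog_arm", "data": {
  "moves": [
    [0, 0, 0, 0, 0, 0, 1],
    [0, 0, 0, 0, 0, 0, 0.3],
    [0, 0, 0, 0, 0, 0, 0.3],
    [0, 0, 0, 0, 0, 0, 0.3],
    [0, 0, 0, 0, 0, 0, 0.3]
  ]
}}

```text
time_s: 3.48
position: [0.6026, -0.3455, 0.2017]
orientation: [[-0.775, 0.632, 0.001], [0.632, 0.775, -0.001], [-0.001, 0.0, -1.0]]
contact_force: [-1.1, 0.7, -0.7]
finger_gap: 0.068
finger_force: 0.0
```

>>> {"op": "jog_arm", "data": {
  "moves": [
    [0, 0, 0, 0, 0, 0, 0.3],
    [0, 0, 0, 0, 0, 0, 0.3],
    [0, 0, 0, 0, 0, 0, 0.3],
    [0, 0, 0, 0, 0, 0, 0.3],
    [0, 0, 0, 0, 0, 0, 0.3]
  ]
}}

```text
time_s: 3.9
position: [0.6025, -0.3455, 0.2015]
orientation: [[-0.775, 0.632, 0.001], [0.632, 0.775, -0.0], [-0.001, 0.0, -1.0]]
contact_force: [-0.8, 1.1, 6.5]
finger_gap: 0.0617
finger_force: 25.0
```

```bash
python3 -c "
from h import *
go(.456,.255,.32)"
```

```text
t 3.9 pos [ 0.6025 -0.3455  0.2015] yaw 50.81 tilt [ 0.0007 -0.0005] delta [16.43 12.43 -3.96] n 20.98 j [ -3.  40.  42.  90. -29.  61.  98.] gap 0.0617 F [-0.8  1.1  6.5] ff 25.0
```

>>> {"op": "jog_arm", "data": {
  "moves": [
    [0, 0, 0, 0, 0, -0.5, 0.3],
    [0, 0, 0, 0, 0, -1.2, 0.3],
    [0, 0, 0, 0, 0, -2, 0.3],
    [0, 0, 0, 0, 0, -2.8, 0.3],
    [0, 0, 0, 0, 0, -3.5, 0.3]
  ]
}}

```text
time_s: 4.32
position: [0.6022, -0.3453, 0.308]
orientation: [[-0.775, 0.632, 0.0], [0.632, 0.775, -0.0], [-0.0, -0.0, -1.0]]
contact_force: [0.6, -0.1, -2.4]
finger_gap: 0.0619
finger_force: 25.0
```

>>> {"op": "jog_arm", "data": {
  "moves": [
    [0, 0, 0, 0.7, 0.5, 0, 0.3],
    [0, 0, 0, 1.7, 1.3, -0.1, 0.3],
    [0, 0, 0, 2.7, 2, -0.2, 0.3],
    [0, 0, 0, 3.7, 2.8, -0.3, 0.3],
    [0, 0, 0, 4.7, 3.5, -0.3, 0.3]
  ]
}}

```text
time_s: 4.73
position: [0.5589, -0.1731, 0.3156]
orientation: [[-0.775, 0.632, 0.001], [0.632, 0.775, 0.0], [-0.0, 0.001, -1.0]]
contact_force: [1.0, -0.1, -0.4]
finger_gap: 0.0616
finger_force: 25.0
```

>>> {"op": "jog_arm", "data": {
  "moves": [
    [0, 0, 0, 1, 0.8, 0, 0.3],
    [0, 0, 0, 2, 1.6, 0, 0.3],
    [0, 0, 0, 3.1, 2.4, 0, 0.3],
    [0, 0, 0, 4.1, 3.2, 0, 0.3],
    [0, 0, 0, 5.1, 3.9, 0, 0.3]
  ]
}}

```text
time_s: 5.15
position: [0.5139, 0.0145, 0.3154]
orientation: [[-0.775, 0.632, 0.0], [0.632, 0.775, 0.001], [0.0, 0.001, -1.0]]
contact_force: [-0.4, 0.7, -1.6]
finger_gap: 0.0621
finger_force: 25.0
```

```bash
python3 -c "
from h import *
go(.456,.255,.32)"
```

```text
t 5.15 pos [0.5139 0.0145 0.3154] yaw 50.84 tilt [0.0004 0.0008] delta [ 6.56  5.   -0.15] n 8.25 j [-50.   9.  48. 111.  -7.  63.  51.] gap 0.0621 F [-0.4  0.7 -1.6] ff 25.0
```

>>> {"op": "jog_arm", "data": {
  "moves": [
    [0, 0, 0, 1, 0.8, 0, 0.3],
    [0, 0, 0, 2, 1.6, 0, 0.3],
    [0, 0, 0, 3.1, 2.4, 0, 0.3],
    [0, 0, 0, 4.1, 3.2, 0, 0.3],
    [0, 0, 0, 5.1, 3.9, 0, 0.3]
  ]
}}

```text
time_s: 5.57
position: [0.4693, 0.2018, 0.3156]
orientation: [[-0.775, 0.632, 0.0], [0.632, 0.775, 0.001], [0.0, 0.001, -1.0]]
contact_force: [0.5, -0.2, -1.6]
finger_gap: 0.0625
finger_force: 25.0
```

>>> {"op": "jog_arm", "data": {
  "moves": [
    [0, 0, 0, 0.7, 0.5, 0, 0.3],
    [0, 0, 0, 1.2, 0.9, 0.4, 0.3],
    [0, 0, 0, 1.4, 1.1, 1, 0.3],
    [0, 0, 0, 1.4, 1.1, 1.6, 0.3],
    [0, 0, 0, 1.4, 1.1, 2, 0.3]
  ]
}}

```text
time_s: 5.98
position: [0.4577, 0.2524, 0.2538]
orientation: [[-0.776, 0.631, -0.001], [0.631, 0.776, -0.001], [0.0, -0.001, -1.0]]
contact_force: [-1.1, 0.1, -1.4]
finger_gap: 0.0616
finger_force: 25.0
```

```bash
python3 -c "
from h import *
go(.456,.255,.2135)"
```

```text
t 5.98 pos [0.4577 0.2524 0.2538] yaw 50.88 tilt [-0.0009 -0.0007] delta [0.1  0.03 1.34] n 1.35 j [-66.  14.  37. 113. -10.  56.  26.] gap 0.0616 F [-1.1  0.1 -1.4] ff 25.0
```

>>> {"op": "jog_arm", "data": {
  "moves": [
    [0, 0, 0, 0, 0, 0.5, 0.3],
    [0, 0, 0, 0.1, 0, 0.9, 0.3],
    [0, 0, 0, 0.1, 0, 1.1, 0.3],
    [0, 0, 0, 0.1, 0, 1.25, 0.3],
    [0, 0, 0, 0.1, 0, 1.3, 0.3]
  ]
}}

```text
time_s: 6.4
position: [0.4561, 0.2537, 0.2155]
orientation: [[-0.775, 0.632, -0.0], [0.632, 0.775, -0.0], [-0.0, -0.0, -1.0]]
contact_force: [-0.2, 0.1, -1.1]
finger_gap: 0.0617
finger_force: 25.0
```

>>> {"op": "jog_arm", "data": {
  "moves": [
    [0, 0, 0, 0, 0, 0, 0.3],
    [0, 0, 0, 0, 0, 0, 0.3],
    [0, 0, 0, 0, 0, 0.02, 0.3],
    [0, 0, 0, 0, 0, 0.04, 0.3],
    [0, 0, 0, 0, 0, 0.04, 0.3]
  ]
}}

```text
time_s: 6.82
position: [0.4561, 0.254, 0.2148]
orientation: [[-0.775, 0.632, 0.0], [0.632, 0.775, 0.0], [0.0, 0.0, -1.0]]
contact_force: [0.8, -0.5, -1.2]
finger_gap: 0.0616
finger_force: 25.0
```

```bash
python3 -c "
from h import *
go(.456,.255,.2135)"
```

```text
t 6.82 pos [0.4561 0.254  0.2148] yaw 50.82 tilt [0.0002 0.0003] delta [0.02 0.02 0.04] n 0.05 j [-65.  17.  35. 115. -13.  52.  28.] gap 0.0616 F [ 0.8 -0.5 -1.2] ff 25.0
```

>>> {"op": "jog_arm", "data": {
  "moves": [
    [0, 0, 0, 0, 0, 0.02, 0.3],
    [0, 0, 0, 0, 0, 0.04, 0.3],
    [0, 0, 0, 0, 0, 0.05, 0.3],
    [0, 0, 0, 0, 0, 0.05, 0.3],
    [0, 0, 0, 0, 0, 0.05, 0.3]
  ]
}}

```text
time_s: 7.23
position: [0.4561, 0.254, 0.2134]
orientation: [[-0.775, 0.632, -0.0], [0.632, 0.775, 0.0], [0.0, 0.0, -1.0]]
contact_force: [-2.4, -0.5, 6.6]
finger_gap: 0.0617
finger_force: 25.0
```

>>> {"op": "jog_arm", "data": {
  "moves": [
    [0, 0, 0, 0, 0, 0, 0.9],
    [0, 0, 0, 0, 0, 0, 0.9],
    [0, 0, 0, 0, 0, 0, 0.9],
    [0, 0, 0, 0, 0, 0, 0.9],
    [0, 0, 0, 0, 0, 0, 0.9]
  ]
}}

```text
time_s: 7.65
position: [0.456, 0.254, 0.213]
orientation: [[-0.775, 0.632, 0.0], [0.632, 0.775, -0.0], [-0.0, -0.0, -1.0]]
contact_force: [0.8, 0.1, -0.3]
finger_gap: 0.0777
finger_force: 0.0
```

>>> {"op": "jog_arm", "data": {
  "moves": [
    [0, 0, 0, 0, 0, -0.4, 0.9],
    [0, 0, 0, 0, 0, -1, 0.9],
    [0, 0, 0, 0, 0, -1.8, 0.9],
    [0, 0, 0, 0, 0, -2.7, 1],
    [0, 0, 0, 0, 0, -3.3, 1]
  ]
}}

```text
time_s: 8.07
position: [0.4565, 0.2537, 0.3151]
orientation: [[-0.775, 0.632, 0.002], [0.632, 0.775, 0.001], [-0.001, 0.002, -1.0]]
contact_force: [0.8, 0.1, -0.6]
finger_gap: 0.0841
finger_force: 0.0
```

```bash
python3 -c "
from h import *
go(.450,-.346,.32)"
```

```text
t 8.07 pos [0.4565 0.2537 0.3151] yaw 50.77 tilt [0.0017 0.0012] delta [-12.47 -15.62  -0.19] n 19.99 j [-68.   9.  38. 110.  -6.  63.  23.] gap 0.0841 F [ 0.8  0.1 -0.6] ff 0.0
```

>>> {"op": "jog_arm", "data": {
  "moves": [
    [0, 0, 0, -0.6, -0.8, 0, 1],
    [0, 0, 0, -1.4, -1.8, 0, 1],
    [0, 0, 0, -2.2, -2.8, 0, 1],
    [0, 0, 0, -3, -3.8, 0, 1],
    [0, 0, 0, -3.8, -4.8, 0, 1]
  ]
}}

```text
time_s: 8.48
position: [0.4531, 0.0683, 0.3128]
orientation: [[-0.775, 0.632, 0.001], [0.632, 0.775, 0.001], [0.0, 0.001, -1.0]]
contact_force: [1.4, 0.5, 0.0]
finger_gap: 0.0873
finger_force: 0.0
```

>>> {"op": "jog_arm", "data": {
  "moves": [
    [0, 0, 0, -0.8, -1, 0, 1],
    [0, 0, 0, -1.6, -2, 0, 1],
    [0, 0, 0, -2.4, -3, 0, 1],
    [0, 0, 0, -3.2, -4, 0, 1],
    [0, 0, 0, -4, -5, 0, 1]
  ]
}}

```text
time_s: 8.9
position: [0.4511, -0.124, 0.313]
orientation: [[-0.775, 0.632, 0.001], [0.632, 0.775, 0.002], [-0.0, 0.002, -1.0]]
contact_force: [1.3, 0.8, 0.3]
finger_gap: 0.0868
finger_force: 0.0
```

>>> {"op": "jog_arm", "data": {
  "moves": [
    [0, 0, 0, -0.8, -1, 0, 1],
    [0, 0, 0, -1.6, -2, 0, 1],
    [0, 0, 0, -2.4, -3, 0, 1],
    [0, 0, 0, -3.2, -4, 0, 1],
    [0, 0, 0, -4, -5, 0, 1]
  ]
}}

```text
time_s: 9.32
position: [0.4499, -0.3155, 0.3126]
orientation: [[-0.776, 0.631, 0.0], [0.631, 0.776, 0.0], [-0.0, 0.001, -1.0]]
contact_force: [0.9, 0.6, 0.1]
finger_gap: 0.0871
finger_force: 0.0
```

```bash
python3 -c "
from h import *
go(.450,-.346,.26)"
```

```text
t 9.32 pos [ 0.4499 -0.3155  0.3126] yaw 50.88 tilt [0.0005 0.0003] delta [-0.64 -0.79  1.75] n 2.03 j [-21.  19.  62. 107. -19.  65.  98.] gap 0.0871 F [0.9 0.6 0.1] ff 0.0
```

>>> {"op": "jog_arm", "data": {
  "moves": [
    [0, 0, 0, -0.5, -0.6, 0.3, 1],
    [0, 0, 0, -0.6, -0.8, 0.8, 1],
    [0, 0, 0, -0.6, -0.8, 1.4, 1],
    [0, 0, 0, -0.6, -0.8, 1.8, 1],
    [0, 0, 0, -0.6, -0.8, 2, 1]
  ]
}}

```text
time_s: 9.73
position: [0.4484, -0.3434, 0.251]
orientation: [[-0.775, 0.632, -0.002], [0.632, 0.775, 0.001], [0.002, -0.0, -1.0]]
contact_force: [-0.4, 0.5, -0.4]
finger_gap: 0.087
finger_force: 0.0
```

>>> {"op": "jog_arm", "data": {
  "moves": [
    [0, 0, 0, 0, 0, 0.4, 1],
    [0, 0, 0, 0, 0, 0.9, 1],
    [0, 0, 0, 0, 0, 1.3, 1],
    [0, 0, 0, 0, 0, 1.6, 1],
    [0, 0, 0, 0, 0, 1.7, 1]
  ]
}}

```text
time_s: 10.15
position: [0.4486, -0.3432, 0.1998]
orientation: [[-0.776, 0.631, -0.001], [0.631, 0.776, 0.001], [0.001, -0.0, -1.0]]
contact_force: [0.1, 0.8, -0.4]
finger_gap: 0.087
finger_force: 0.0
```

>>> {"op": "jog_arm", "data": {
  "moves": [
    [0, 0, 0, 0, 0, 0, 1],
    [0, 0, 0, 0, 0, 0, 0.3],
    [0, 0, 0, 0, 0, 0, 0.3],
    [0, 0, 0, 0, 0, 0, 0.3],
    [0, 0, 0, 0, 0, 0, 0.3]
  ]
}}

```text
time_s: 10.57
position: [0.4489, -0.344, 0.2016]
orientation: [[-0.775, 0.632, 0.001], [0.632, 0.775, -0.0], [-0.001, 0.0, -1.0]]
contact_force: [-0.3, -0.2, 0.8]
finger_gap: 0.0679
finger_force: 0.0
```

>>> {"op": "jog_arm", "data": {
  "moves": [
    [0, 0, 0, 0, 0, 0, 0.3],
    [0, 0, 0, 0, 0, 0, 0.3],
    [0, 0, 0, 0, 0, 0, 0.3],
    [0, 0, 0, 0, 0, 0, 0.3],
    [0, 0, 0, 0, 0, 0, 0.3]
  ]
}}

```text
time_s: 10.98
position: [0.4488, -0.344, 0.2014]
orientation: [[-0.775, 0.632, 0.0], [0.632, 0.775, -0.0], [-0.0, 0.0, -1.0]]
contact_force: [-0.6, -0.4, 5.9]
finger_gap: 0.0593
finger_force: 25.0
```

```bash
python3 -c "
from h import *
go(.534,.129,.32)"
```

```text
t 10.98 pos [ 0.4488 -0.344   0.2014] yaw 50.81 tilt [ 0.0003 -0.0001] delta [ 7.76 14.02 -3.96] n 16.5 j [-10.  30.  54. 110. -29.  55. 108.] gap 0.0593 F [-0.6 -0.4  5.9] ff 25.0
```

>>> {"op": "jog_arm", "data": {
  "moves": [
    [0, 0, 0, 0, 0, -0.5, 0.3],
    [0, 0, 0, 0, 0, -1.2, 0.3],
    [0, 0, 0, 0, 0, -2, 0.3],
    [0, 0, 0, 0, 0, -2.8, 0.3],
    [0, 0, 0, 0, 0, -3.5, 0.3]
  ]
}}

```text
time_s: 11.4
position: [0.4484, -0.3441, 0.3082]
orientation: [[-0.775, 0.632, 0.0], [0.632, 0.775, -0.0], [-0.0, -0.0, -1.0]]
contact_force: [0.7, -0.9, -1.5]
finger_gap: 0.059
finger_force: 25.0
```

>>> {"op": "jog_arm", "data": {
  "moves": [
    [0, 0, 0, 0.4, 0.7, 0, 0.3],
    [0, 0, 0, 0.9, 1.7, -0.1, 0.3],
    [0, 0, 0, 1.5, 2.7, -0.2, 0.3],
    [0, 0, 0, 2, 3.7, -0.3, 0.3],
    [0, 0, 0, 2.6, 4.7, -0.3, 0.3]
  ]
}}

```text
time_s: 11.82
position: [0.4774, -0.1843, 0.3161]
orientation: [[-0.775, 0.633, 0.001], [0.633, 0.775, 0.0], [-0.001, 0.001, -1.0]]
contact_force: [-0.3, 0.1, -0.5]
finger_gap: 0.0595
finger_force: 25.0
```

>>> {"op": "jog_arm", "data": {
  "moves": [
    [0, 0, 0, 0.6, 1.1, 0, 0.3],
    [0, 0, 0, 1.2, 2.2, 0, 0.3],
    [0, 0, 0, 1.8, 3.2, 0, 0.3],
    [0, 0, 0, 2.4, 4.3, 0, 0.3],
    [0, 0, 0, 2.9, 5.3, 0, 0.3]
  ]
}}

```text
time_s: 12.23
position: [0.5101, -0.0049, 0.3158]
orientation: [[-0.775, 0.631, 0.0], [0.631, 0.775, 0.001], [0.001, 0.001, -1.0]]
contact_force: [0.8, -1.2, -0.0]
finger_gap: 0.0598
finger_force: 25.0
```

>>> {"op": "jog_arm", "data": {
  "moves": [
    [0, 0, 0, 0.5, 1, 0, 0.3],
    [0, 0, 0, 1, 2, 0, 0.3],
    [0, 0, 0, 1.5, 3, 0, 0.3],
    [0, 0, 0, 2, 3.7, 0, 0.3],
    [0, 0, 0, 2.2, 4, 0, 0.3]
  ]
}}

```text
time_s: 12.65
position: [0.5349, 0.132, 0.3154]
orientation: [[-0.778, 0.628, -0.0], [0.628, 0.778, 0.0], [0.0, 0.0, -1.0]]
contact_force: [-0.9, 0.6, -0.9]
finger_gap: 0.0597
finger_force: 25.0
```

```bash
python3 -c "
from h import *
go(.534,.129,.2134)"
```

```text
t 12.65 pos [0.5349 0.132  0.3154] yaw 51.06 tilt [-0.0002  0.0003] delta [-0.04 -0.1   3.4 ] n 3.4 j [-66.  17.  56. 106. -15.  65.  47.] gap 0.0597 F [-0.9  0.6 -0.9] ff 25.0
```

>>> {"op": "jog_arm", "data": {
  "moves": [
    [0, 0, 0, 0, 0, 0.5, 0.3],
    [0, 0, 0, 0, 0, 1.1, 0.3],
    [0, 0, 0, 0, 0, 1.7, 0.3],
    [0, 0, 0, 0, 0, 2.3, 0.3],
    [0, 0, 0, 0, 0, 2.7, 0.3]
  ]
}}

```text
time_s: 13.07
position: [0.5345, 0.1269, 0.2331]
orientation: [[-0.775, 0.632, -0.001], [0.632, 0.775, -0.001], [0.0, -0.001, -1.0]]
contact_force: [-0.3, -0.7, -1.7]
finger_gap: 0.0598
finger_force: 25.0
```

>>> {"op": "jog_arm", "data": {
  "moves": [
    [0, 0, 0, 0, 0, 0.3, 0.3],
    [0, 0, 0, 0, 0, 0.5, 0.3],
    [0, 0, 0, 0, 0, 0.6, 0.3],
    [0, 0, 0, 0, 0, 0.6, 0.3],
    [0, 0, 0, 0, 0, 0.6, 0.3]
  ]
}}

```text
time_s: 13.48
position: [0.5353, 0.1276, 0.2166]
orientation: [[-0.775, 0.632, 0.001], [0.632, 0.775, 0.0], [-0.0, 0.001, -1.0]]
contact_force: [0.3, -0.4, -1.4]
finger_gap: 0.059
finger_force: 25.0
```

```bash
python3 -c "
from h import *
go(.534,.129,.2134)"
```

```text
t 13.48 pos [0.5353 0.1276 0.2166] yaw 50.8 tilt [0.0006 0.0002] delta [0.06 0.01 0.11] n 0.12 j [-60.  25.  51. 111. -24.  55.  53.] gap 0.059 F [ 0.3 -0.4 -1.4] ff 25.0
```

>>> {"op": "jog_arm", "data": {
  "moves": [
    [0, 0, 0, 0, 0, 0.05, 0.3],
    [0, 0, 0, 0, 0, 0.08, 0.3],
    [0, 0, 0, 0, 0, 0.1, 0.3],
    [0, 0, 0, 0, 0, 0.12, 0.3],
    [0, 0, 0, 0, 0, 0.12, 0.3]
  ]
}}

```text
time_s: 13.9
position: [0.5352, 0.1277, 0.2133]
orientation: [[-0.775, 0.632, -0.0], [0.632, 0.775, 0.001], [0.001, 0.001, -1.0]]
contact_force: [-4.4, 0.2, 10.3]
finger_gap: 0.0594
finger_force: 25.0
```

>>> {"op": "jog_arm", "data": {
  "moves": [
    [0, 0, 0, 0, 0, 0, 0.9],
    [0, 0, 0, 0, 0, 0, 0.9],
    [0, 0, 0, 0, 0, 0, 0.9],
    [0, 0, 0, 0, 0, 0, 0.9],
    [0, 0, 0, 0, 0, 0, 0.9]
  ]
}}

```text
time_s: 14.32
position: [0.535, 0.1277, 0.2124]
orientation: [[-0.775, 0.632, -0.0], [0.632, 0.775, -0.0], [-0.0, -0.0, -1.0]]
contact_force: [0.5, -0.0, -0.1]
finger_gap: 0.0772
finger_force: 0.0
```

>>> {"op": "jog_arm", "data": {
  "moves": [
    [0, 0, 0, 0, 0, -0.4, 0.9],
    [0, 0, 0, 0, 0, -1, 0.9],
    [0, 0, 0, 0, 0, -1.8, 0.9],
    [0, 0, 0, 0, 0, -2.7, 1],
    [0, 0, 0, 0, 0, -3.3, 1]
  ]
}}

```text
time_s: 14.73
position: [0.5354, 0.1271, 0.3143]
orientation: [[-0.775, 0.633, 0.002], [0.633, 0.775, 0.0], [-0.001, 0.001, -1.0]]
contact_force: [0.7, 0.3, 0.5]
finger_gap: 0.0842
finger_force: 0.0
```

```bash
python3 -c "
from h import *
go(.589,-.210,.32)"
```

```text
t 14.73 pos [0.5354 0.1271 0.3143] yaw 50.76 tilt [0.0016 0.0005] delta [-8.49 -7.57 -0.19] n 11.38 j [-66.  17.  56. 107. -15.  65.  47.] gap 0.0842 F [0.7 0.3 0.5] ff 0.0
```

>>> {"op": "jog_arm", "data": {
  "moves": [
    [0, 0, 0, -0.6, -0.5, 0, 1],
    [0, 0, 0, -1.5, -1.3, 0, 1],
    [0, 0, 0, -2.4, -2.1, 0, 1],
    [0, 0, 0, -3.4, -3, 0, 1],
    [0, 0, 0, -4.4, -3.9, 0, 1]
  ]
}}

```text
time_s: 15.15
position: [0.5634, -0.0479, 0.3125]
orientation: [[-0.776, 0.631, 0.001], [0.631, 0.776, 0.0], [-0.0, 0.001, -1.0]]
contact_force: [1.6, 0.8, 0.7]
finger_gap: 0.0872
finger_force: 0.0
```

>>> {"op": "jog_arm", "data": {
  "moves": [
    [0, 0, 0, -1, -0.9, 0, 1],
    [0, 0, 0, -2, -1.8, 0, 1],
    [0, 0, 0, -3, -2.7, 0, 1],
    [0, 0, 0, -3.8, -3.4, 0.3, 1],
    [0, 0, 0, -4.1, -3.7, 0.8, 1]
  ]
}}

```text
time_s: 15.57
position: [0.5883, -0.2161, 0.2899]
orientation: [[-0.772, 0.636, 0.003], [0.636, 0.772, -0.004], [-0.005, -0.001, -1.0]]
contact_force: [-0.8, -0.7, -0.5]
finger_gap: 0.0873
finger_force: 0.0
```

>>> {"op": "jog_arm", "data": {
  "moves": [
    [0, 0, 0, 0, 0, 0.3, 1],
    [0, 0, 0, 0, 0, 0.6, 1],
    [0, 0, 0, 0, 0, 0.6, 1],
    [0, 0, 0, 0, 0, 0.6, 1],
    [0, 0, 0, 0, 0, 0.6, 1]
  ]
}}

```text
time_s: 15.98
position: [0.5891, -0.2087, 0.2701]
orientation: [[-0.777, 0.63, 0.001], [0.63, 0.777, 0.0], [-0.0, 0.001, -1.0]]
contact_force: [0.8, 0.1, -0.3]
finger_gap: 0.0869
finger_force: 0.0
```

```bash
python3 -c "
from h import *
go(.589,-.210,.2)"
```

```text
t 15.98 pos [ 0.5891 -0.2087  0.2701] yaw 50.94 tilt [0.0006 0.0004] delta [-0.02 -0.04  2.34] n 2.34 j [-24.  31.  53.  98. -27.  65.  88.] gap 0.0869 F [ 0.8  0.1 -0.3] ff 0.0
```

>>> {"op": "jog_arm", "data": {
  "moves": [
    [0, 0, 0, 0, 0, 0.5, 1],
    [0, 0, 0, 0, 0, 1.1, 1],
    [0, 0, 0, 0, 0, 1.7, 1],
    [0, 0, 0, 0, 0, 2.1, 1],
    [0, 0, 0, 0, 0, 2.3, 1]
  ]
}}

```text
time_s: 16.4
position: [0.5882, -0.2093, 0.1986]
orientation: [[-0.776, 0.631, -0.002], [0.631, 0.776, 0.001], [0.002, -0.001, -1.0]]
contact_force: [-0.5, 0.4, -0.5]
finger_gap: 0.087
finger_force: 0.0
```

>>> {"op": "jog_arm", "data": {
  "moves": [
    [0, 0, 0, 0, 0, 0, 1],
    [0, 0, 0, 0, 0, 0, 0.2],
    [0, 0, 0, 0, 0, 0, 0.2],
    [0, 0, 0, 0, 0, 0, 0.2],
    [0, 0, 0, 0, 0, 0, 0.2]
  ]
}}

```text
time_s: 16.82
position: [0.5889, -0.2103, 0.2013]
orientation: [[-0.775, 0.632, 0.001], [0.632, 0.775, -0.0], [-0.001, 0.001, -1.0]]
contact_force: [-1.0, 0.6, -0.5]
finger_gap: 0.0679
finger_force: 0.0
```

>>> {"op": "jog_arm", "data": {
  "moves": [
    [0, 0, 0, 0, 0, 0, 0.2],
    [0, 0, 0, 0, 0, 0, 0.2],
    [0, 0, 0, 0, 0, 0, 0.2],
    [0, 0, 0, 0, 0, 0, 0.2],
    [0, 0, 0, 0, 0, 0, 0.2]
  ]
}}

```text
time_s: 17.23
position: [0.5886, -0.2102, 0.2005]
orientation: [[-0.775, 0.632, 0.0], [0.632, 0.775, 0.0], [-0.0, 0.0, -1.0]]
contact_force: [-0.1, 0.0, 0.7]
finger_gap: 0.0357
finger_force: 24.9
```

>>> {"op": "jog_arm", "data": {
  "moves": [
    [0, 0, 0, 0, 0, 0, 0.2],
    [0, 0, 0, 0, 0, 0, 0.2],
    [0, 0, 0, 0, 0, 0, 0.2],
    [0, 0, 0, 0, 0, 0, 0.2],
    [0, 0, 0, 0, 0, 0, 0.2]
  ]
}}

```text
time_s: 17.65
position: [0.5887, -0.2101, 0.2005]
orientation: [[-0.775, 0.632, 0.0], [0.632, 0.775, 0.0], [-0.0, 0.0, -1.0]]
contact_force: [0.3, 0.7, 0.4]
finger_gap: 0.0359
finger_force: 24.9
```

```bash
python3 -c "
from h import *
go(.558,.231,.32)"
```

```text
t 17.65 pos [ 0.5887 -0.2101  0.2005] yaw 50.82 tilt [0.0001 0.    ] delta [10.08 10.75 -3.98] n 15.27 j [-22.  35.  49. 101. -31.  58.  91.] gap 0.0359 F [0.3 0.7 0.4] ff 24.9
```

>>> {"op": "jog_arm", "data": {
  "moves": [
    [0, 0, 0, 0, 0, -0.5, 0.2],
    [0, 0, 0, 0, 0, -1.2, 0.2],
    [0, 0, 0, 0, 0, -2, 0.2],
    [0, 0, 0, 0, 0, -2.8, 0.2],
    [0, 0, 0, 0, 0, -3.5, 0.2]
  ]
}}

```text
time_s: 18.07
position: [0.5883, -0.2107, 0.3079]
orientation: [[-0.775, 0.632, 0.0], [0.632, 0.775, -0.0], [-0.001, -0.0, -1.0]]
contact_force: [-0.0, -0.3, -0.8]
finger_gap: 0.0359
finger_force: 24.9
```

>>> {"op": "jog_arm", "data": {
  "moves": [
    [0, 0, 0, 0.5, 0.5, 0, 0.2],
    [0, 0, 0, 1.2, 1.2, -0.1, 0.2],
    [0, 0, 0, 1.9, 2, -0.2, 0.2],
    [0, 0, 0, 2.7, 2.8, -0.3, 0.2],
    [0, 0, 0, 3.5, 3.7, -0.3, 0.2]
  ]
}}

```text
time_s: 18.48
position: [0.5767, -0.0576, 0.3159]
orientation: [[-0.774, 0.633, 0.001], [0.633, 0.774, -0.0], [-0.001, 0.001, -1.0]]
contact_force: [1.2, 0.4, -0.4]
finger_gap: 0.0359
finger_force: 24.9
```

>>> {"op": "jog_arm", "data": {
  "moves": [
    [0, 0, 0, 0.8, 0.9, 0, 0.2],
    [0, 0, 0, 1.6, 1.8, 0, 0.2],
    [0, 0, 0, 2.4, 2.6, 0, 0.2],
    [0, 0, 0, 3.2, 3.4, 0, 0.2],
    [0, 0, 0, 4, 4.3, 0, 0.2]
  ]
}}

```text
time_s: 18.9
position: [0.5652, 0.1188, 0.3154]
orientation: [[-0.774, 0.633, 0.0], [0.633, 0.774, 0.0], [0.0, 0.0, -1.0]]
contact_force: [0.9, -0.4, -1.0]
finger_gap: 0.0359
finger_force: 24.9
```

>>> {"op": "jog_arm", "data": {
  "moves": [
    [0, 0, 0, 0.8, 0.8, 0, 0.2],
    [0, 0, 0, 1.6, 1.6, 0, 0.2],
    [0, 0, 0, 2.2, 2.3, 0, 0.2],
    [0, 0, 0, 2.5, 2.7, 0, 0.2],
    [0, 0, 0, 2.5, 2.7, 0, 0.2]
  ]
}}

```text
time_s: 19.32
position: [0.5583, 0.2323, 0.3148]
orientation: [[-0.779, 0.628, -0.0], [0.628, 0.779, 0.001], [0.0, 0.0, -1.0]]
contact_force: [-0.4, -0.1, -1.0]
finger_gap: 0.0356
finger_force: 24.9
```

```bash
python3 -c "
from h import *
go(.558,.231,.2125)"
```

```text
t 19.32 pos [0.5583 0.2323 0.3148] yaw 51.13 tilt [-0.      0.0006] delta [-0.02 -0.04  3.41] n 3.41 j [-69.  24.  53.  99. -21.  67.  42.] gap 0.0356 F [-0.4 -0.1 -1. ] ff 24.9
```

>>> {"op": "jog_arm", "data": {
  "moves": [
    [0, 0, 0, 0, 0, 0.5, 0.2],
    [0, 0, 0, 0, 0, 1.1, 0.2],
    [0, 0, 0, 0, 0, 1.7, 0.2],
    [0, 0, 0, 0, 0, 2.3, 0.2],
    [0, 0, 0, 0, 0, 2.7, 0.2]
  ]
}}

```text
time_s: 19.73
position: [0.5589, 0.2264, 0.2325]
orientation: [[-0.774, 0.633, -0.001], [0.633, 0.774, -0.001], [-0.0, -0.002, -1.0]]
contact_force: [-0.5, 0.7, -1.1]
finger_gap: 0.036
finger_force: 24.9
```

>>> {"op": "jog_arm", "data": {
  "moves": [
    [0, 0, 0, 0, 0, 0.3, 0.2],
    [0, 0, 0, 0, 0, 0.5, 0.2],
    [0, 0, 0, 0, 0, 0.6, 0.2],
    [0, 0, 0, 0, 0, 0.6, 0.2],
    [0, 0, 0, 0, 0, 0.6, 0.2]
  ]
}}

```text
time_s: 20.15
position: [0.5592, 0.2281, 0.2161]
orientation: [[-0.775, 0.632, 0.001], [0.632, 0.775, 0.0], [-0.0, 0.001, -1.0]]
contact_force: [0.4, 1.5, -0.1]
finger_gap: 0.0357
finger_force: 24.9
```

```bash
python3 -c "
from h import *
go(.558,.231,.2125)"
```

```text
t 20.15 pos [0.5592 0.2281 0.2161] yaw 50.81 tilt [0.0007 0.0003] delta [0.09 0.05 0.12] n 0.16 j [-64.  31.  49. 104. -27.  58.  46.] gap 0.0357 F [ 0.4  1.5 -0.1] ff 24.9
```

>>> {"op": "jog_arm", "data": {
  "moves": [
    [0, 0, 0, 0.1, 0, 0.05, 0.2],
    [0, 0, 0, 0.1, 0, 0.08, 0.2],
    [0, 0, 0, 0.1, 0, 0.1, 0.2],
    [0, 0, 0, 0.1, 0, 0.13, 0.2],
    [0, 0, 0, 0.1, 0, 0.13, 0.2]
  ]
}}

```text
time_s: 20.57
position: [0.5566, 0.2303, 0.2125]
orientation: [[-0.775, 0.632, -0.0], [0.632, 0.775, 0.001], [0.001, 0.001, -1.0]]
contact_force: [-4.3, -0.3, 8.7]
finger_gap: 0.0358
finger_force: 24.9
```

>>> {"op": "jog_arm", "data": {
  "moves": [
    [0, 0, 0, 0, 0, 0, 0.7],
    [0, 0, 0, 0, 0, 0, 0.7],
    [0, 0, 0, 0, 0, 0, 0.7],
    [0, 0, 0, 0, 0, 0, 0.7],
    [0, 0, 0, 0, 0, 0, 0.7]
  ]
}}

```text
time_s: 20.98
position: [0.5565, 0.23, 0.2115]
orientation: [[-0.775, 0.632, -0.0], [0.632, 0.775, -0.0], [-0.0, -0.0, -1.0]]
contact_force: [0.7, -0.7, 0.8]
finger_gap: 0.0585
finger_force: 0.0
```

>>> {"op": "jog_arm", "data": {
  "moves": [
    [0, 0, 0, 0, 0, -0.4, 0.7],
    [0, 0, 0, 0, 0, -1, 0.7],
    [0, 0, 0, 0, 0, -1.8, 0.7],
    [0, 0, 0, 0, 0, -2.7, 0.8],
    [0, 0, 0, 0, 0, -3.5, 0.8]
  ]
}}

```text
time_s: 21.4
position: [0.5567, 0.2297, 0.3188]
orientation: [[-0.775, 0.632, 0.001], [0.632, 0.775, -0.0], [-0.0, 0.0, -1.0]]
contact_force: [0.7, 0.5, -0.1]
finger_gap: 0.067
finger_force: 0.0
```

```bash
python3 -c "
from h import *
go(.451,-.0755,.32)"
```

```text
t 21.4 pos [0.5567 0.2297 0.3188] yaw 50.78 tilt [ 0.0005 -0.    ] delta [ -3.7  -10.11  -0.04] n 10.77 j [-69.  24.  54.  99. -21.  68.  42.] gap 0.067 F [ 0.7  0.5 -0.1] ff 0.0
```

>>> {"op": "jog_arm", "data": {
  "moves": [
    [0, 0, 0, -0.3, -0.7, 0, 0.8],
    [0, 0, 0, -0.6, -1.7, 0, 0.8],
    [0, 0, 0, -1, -2.8, 0, 0.8],
    [0, 0, 0, -1.4, -4, 0, 0.8],
    [0, 0, 0, -1.9, -5.2, 0, 0.8]
  ]
}}

```text
time_s: 21.82
position: [0.5014, 0.0718, 0.3169]
orientation: [[-0.775, 0.631, -0.0], [0.631, 0.775, 0.0], [0.0, 0.0, -1.0]]
contact_force: [0.7, -0.9, 1.8]
finger_gap: 0.0696
finger_force: 0.0
```

>>> {"op": "jog_arm", "data": {
  "moves": [
    [0, 0, 0, -0.4, -1.2, 0, 0.8],
    [0, 0, 0, -0.8, -2.3, 0, 0.8],
    [0, 0, 0, -1.2, -3.4, 0, 0.8],
    [0, 0, 0, -1.6, -4.3, 0, 0.8],
    [0, 0, 0, -1.8, -4.9, 0, 0.8]
  ]
}}

```text
time_s: 22.23
position: [0.4502, -0.0785, 0.3168]
orientation: [[-0.773, 0.635, 0.0], [0.635, 0.773, 0.002], [0.001, 0.001, -1.0]]
contact_force: [-0.6, 1.3, -0.6]
finger_gap: 0.07
finger_force: 0.0
```

>>> {"op": "jog_arm", "data": {
  "moves": [
    [0, 0, 0, 0, 0, 0.3, 0.8],
    [0, 0, 0, 0, 0, 0.6, 0.8],
    [0, 0, 0, 0, 0, 0.6, 0.8],
    [0, 0, 0, 0, 0, 0.6, 0.8],
    [0, 0, 0, 0, 0, 0.6, 0.8]
  ]
}}

```text
time_s: 22.65
position: [0.4513, -0.075, 0.2991]
orientation: [[-0.775, 0.632, 0.0], [0.632, 0.775, -0.0], [-0.0, -0.0, -1.0]]
contact_force: [0.5, -0.6, -0.1]
finger_gap: 0.0694
finger_force: 0.0
```

```bash
python3 -c "
from h import *
import cv2
go(.451,-.0752,.217)
i=camera('scene')[:,:,::-1]
cv2.imwrite('pics/s2.png',cv2.resize(i[120:360,180:500],None,fx=2.5,fy=2.5))"
```

```text
t 22.65 pos [ 0.4513 -0.075   0.2991] yaw 50.8 tilt [ 0.0001 -0.0003] delta [ 0.01 -0.01  2.74] n 2.74 j [-66.  -1.  71. 120.   2.  61.  55.] gap 0.0694 F [ 0.5 -0.6 -0.1] ff 0.0
```

View pics/s2.png

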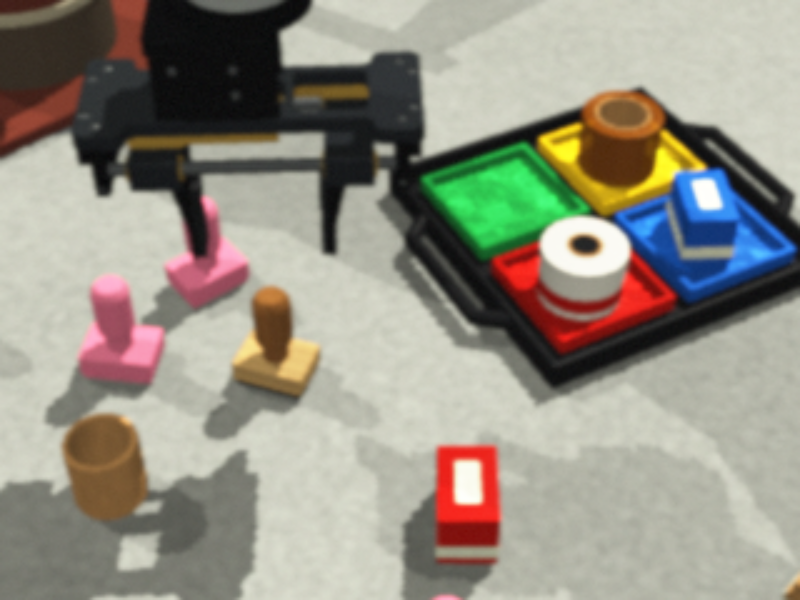

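The crop shows tape, labels and blue carton flat in the yellow, red and blue wells. The fingers, with tips at crop (200,250) and (330,250), straddle the wooden stamp at (272,320). I'll descend onto its handle.

>>> {"op": "jog_arm", "data": {
  "moves": [
    [0, 0, 0, 0, 0, 0.6, 0.8],
    [0, 0, 0, 0, 0, 1.3, 0.8],
    [0, 0, 0, 0, 0, 2, 0.8],
    [0, 0, 0, 0, 0, 2.5, 0.8],
    [0, 0, 0, 0, 0, 2.7, 0.8]
  ]
}}

```text
time_s: 23.12
position: [0.4507, -0.0746, 0.216]
orientation: [[-0.775, 0.631, -0.003], [0.631, 0.775, -0.001], [0.001, -0.003, -1.0]]
contact_force: [-0.1, -0.1, -0.2]
finger_gap: 0.0694
finger_force: 0.0
```

>>> {"op": "jog_arm", "data": {
  "moves": [
    [0, 0, 0, 0, 0, 0, 0.8],
    [0, 0, 0, 0, 0, 0, 0.1],
    [0, 0, 0, 0, 0, 0, 0.1],
    [0, 0, 0, 0, 0, 0, 0.1],
    [0, 0, 0, 0, 0, 0, 0.1]
  ]
}}

```text
time_s: 23.53
position: [0.4515, -0.0748, 0.2184]
orientation: [[-0.775, 0.631, 0.002], [0.631, 0.775, 0.001], [-0.001, 0.002, -1.0]]
contact_force: [0.4, 1.2, -0.1]
finger_gap: 0.0509
finger_force: 0.0
```

>>> {"op": "jog_arm", "data": {
  "moves": [
    [0, 0, 0, 0, 0, 0, 0.1],
    [0, 0, 0, 0, 0, 0, 0.1],
    [0, 0, 0, 0, 0, 0, 0.1],
    [0, 0, 0, 0, 0, 0, 0.1],
    [0, 0, 0, 0, 0, 0, 0.1]
  ]
}}

```text
time_s: 23.95
position: [0.4512, -0.0749, 0.2176]
orientation: [[-0.775, 0.632, -0.0], [0.632, 0.775, 0.0], [0.0, 0.0, -1.0]]
contact_force: [-1.2, 0.7, 1.9]
finger_gap: 0.0255
finger_force: 25.0
```

>>> {"op": "jog_arm", "data": {
  "moves": [
    [0, 0, 0, 0, 0, 0, 0.1],
    [0, 0, 0, 0, 0, 0, 0.1],
    [0, 0, 0, 0, 0, 0, 0.1],
    [0, 0, 0, 0, 0, 0, 0.1],
    [0, 0, 0, 0, 0, 0, 0.1]
  ]
}}

```text
time_s: 24.37
position: [0.4512, -0.0749, 0.2176]
orientation: [[-0.775, 0.632, -0.0], [0.632, 0.775, 0.0], [0.0, -0.0, -1.0]]
contact_force: [-0.9, 0.9, 3.5]
finger_gap: 0.0254
finger_force: 25.0
```

```bash
python3 -c "
from h import *
go(.433,.154,.32)"
```

```text
t 24.37 pos [ 0.4512 -0.0749  0.2176] yaw 50.81 tilt [-0.  0.] delta [ 5.29  5.53 -3.41] n 8.38 j [-55.  15.  66. 124. -18.  51.  73.] gap 0.0254 F [-0.9  0.9  3.5] ff 25.0
```

>>> {"op": "jog_arm", "data": {
  "moves": [
    [0, 0, 0, 0, 0, -0.4, 0.1],
    [0, 0, 0, 0, 0, -1, 0.1],
    [0, 0, 0, 0, 0, -1.8, 0.1],
    [0, 0, 0, 0, 0, -2.6, 0.1],
    [0, 0, 0, 0, 0, -3.3, 0.1]
  ]
}}

```text
time_s: 24.78
position: [0.4512, -0.0756, 0.317]
orientation: [[-0.774, 0.633, -0.0], [0.633, 0.774, -0.003], [-0.001, -0.002, -1.0]]
contact_force: [0.7, 1.1, -2.1]
finger_gap: 0.0253
finger_force: 25.0
```

>>> {"op": "jog_arm", "data": {
  "moves": [
    [0, 0, 0, 0.3, 0.4, 0, 0.1],
    [0, 0, 0, 0.8, 0.9, 0, 0.1],
    [0, 0, 0, 1.4, 1.5, 0, 0.1],
    [0, 0, 0, 2, 2.2, 0, 0.1],
    [0, 0, 0, 2.7, 2.9, 0, 0.1]
  ]
}}

```text
time_s: 25.2
position: [0.4431, 0.0443, 0.3166]
orientation: [[-0.774, 0.633, 0.0], [0.633, 0.774, 0.001], [0.0, 0.001, -1.0]]
contact_force: [-0.0, 0.0, -0.8]
finger_gap: 0.0251
finger_force: 25.0
```

>>> {"op": "jog_arm", "data": {
  "moves": [
    [0, 0, 0, 0.7, 0.7, 0, 0.1],
    [0, 0, 0, 1.4, 1.4, 0, 0.1],
    [0, 0, 0, 2, 2, 0, 0.1],
    [0, 0, 0, 2.4, 2.4, 0, 0.1],
    [0, 0, 0, 2.6, 2.6, 0, 0.1]
  ]
}}

```text
time_s: 25.62
position: [0.4317, 0.1555, 0.3163]
orientation: [[-0.777, 0.63, -0.0], [0.63, 0.777, -0.001], [-0.0, -0.001, -1.0]]
contact_force: [0.2, -0.6, -0.7]
finger_gap: 0.025
finger_force: 25.0
```

```bash
python3 -c "
from h import *
go(.433,.153,.2296)"
```

```text
t 25.62 pos [0.4317 0.1555 0.3163] yaw 50.96 tilt [-0.     -0.0006] delta [-0.09 -0.03  2.89] n 2.89 j [-80.  -2.  55. 118.   2.  63.  25.] gap 0.025 F [ 0.2 -0.6 -0.7] ff 25.0
```

>>> {"op": "jog_arm", "data": {
  "moves": [
    [0, 0, 0, 0, 0, 0.5, 0.1],
    [0, 0, 0, 0, 0, 1.1, 0.1],
    [0, 0, 0, 0, 0, 1.7, 0.1],
    [0, 0, 0, 0, 0, 2.2, 0.1],
    [0, 0, 0, 0, 0, 2.5, 0.1]
  ]
}}

```text
time_s: 26.03
position: [0.4319, 0.1521, 0.2401]
orientation: [[-0.774, 0.633, -0.001], [0.633, 0.774, -0.002], [-0.0, -0.002, -1.0]]
contact_force: [0.1, 0.2, -1.7]
finger_gap: 0.0253
finger_force: 25.0
```

>>> {"op": "jog_arm", "data": {
  "moves": [
    [0, 0, 0, 0, 0, 0.15, 0.1],
    [0, 0, 0, 0, 0, 0.3, 0.1],
    [0, 0, 0, 0, 0, 0.3, 0.1],
    [0, 0, 0, 0, 0, 0.3, 0.1],
    [0, 0, 0, 0, 0, 0.3, 0.1]
  ]
}}

```text
time_s: 26.45
position: [0.4325, 0.1533, 0.2331]
orientation: [[-0.775, 0.632, 0.001], [0.632, 0.775, 0.001], [-0.0, 0.001, -1.0]]
contact_force: [0.1, -0.2, -0.8]
finger_gap: 0.0252
finger_force: 25.0
```

```bash
python3 -c "
from h import *
go(.433,.153,.2296)"
```

```text
t 26.45 pos [0.4325 0.1533 0.2331] yaw 50.8 tilt [0.0006 0.0006] delta [-0.02  0.    0.12] n 0.12 j [-76.   9.  56. 123. -10.  52.  36.] gap 0.0252 F [ 0.1 -0.2 -0.8] ff 25.0
```

>>> {"op": "jog_arm", "data": {
  "moves": [
    [0, 0, 0, 0, 0, 0.05, 0.1],
    [0, 0, 0, 0, 0, 0.08, 0.1],
    [0, 0, 0, 0, 0, 0.1, 0.1],
    [0, 0, 0, 0, 0, 0.12, 0.1],
    [0, 0, 0, 0, 0, 0.12, 0.1]
  ]
}}

```text
time_s: 26.87
position: [0.4324, 0.1535, 0.2296]
orientation: [[-0.775, 0.632, -0.001], [0.632, 0.775, 0.0], [0.001, 0.0, -1.0]]
contact_force: [-4.1, -1.3, 10.9]
finger_gap: 0.0252
finger_force: 25.0
```

```bash
python3 -c "
from h import *
go(.433,.153,.2296)"
```

```text
t 26.87 pos [0.4324 0.1535 0.2296] yaw 50.82 tilt [-0.0005  0.0005] delta [-0.03  0.   -0.  ] n 0.03 j [-76.  10.  55. 123. -10.  52.  36.] gap 0.0252 F [-4.1 -1.3 10.9] ff 25.0
```

It has touched down, so I'll release, lift clear and move aside to check.

>>> {"op": "jog_arm", "data": {
  "moves": [
    [0, 0, 0, 0, 0, 0, 0.6],
    [0, 0, 0, 0, 0, 0, 0.6],
    [0, 0, 0, 0, 0, 0, 0.6],
    [0, 0, 0, 0, 0, 0, 0.6],
    [0, 0, 0, 0, 0, 0, 0.6]
  ]
}}

```text
time_s: 27.28
position: [0.4321, 0.1535, 0.2289]
orientation: [[-0.775, 0.632, 0.0], [0.632, 0.775, -0.0], [-0.0, -0.0, -1.0]]
contact_force: [-0.5, 0.2, -0.8]
finger_gap: 0.0487
finger_force: 0.0
```

>>> {"op": "jog_arm", "data": {
  "moves": [
    [0, 0, 0, 0, 0, -0.4, 0.6],
    [0, 0, 0, 0, 0, -1.2, 0.6],
    [0, 0, 0, 0, 0, -2.2, 0.6],
    [0, 0, 0, 0, 0, -3.2, 0.6],
    [0, 0, 0, 0, 0, -4.2, 0.6]
  ]
}}

```text
time_s: 27.7
position: [0.4321, 0.1529, 0.3562]
orientation: [[-0.775, 0.632, 0.0], [0.632, 0.775, -0.0], [-0.0, -0.0, -1.0]]
contact_force: [0.2, 1.8, -0.3]
finger_gap: 0.0519
finger_force: 0.0
```

>>> {"op": "jog_arm", "data": {
  "moves": [
    [0, 0, 0, -0.8, -1, 0, 0.6],
    [0, 0, 0, -1.8, -2, 0, 0.6],
    [0, 0, 0, -2.7, -3, 0, 0.6],
    [0, 0, 0, -3.4, -4, 0, 0.6],
    [0, 0, 0, -3.4, -4, 0, 0.6]
  ]
}}

```text
time_s: 28.12
position: [0.4353, -0.0111, 0.3547]
orientation: [[-0.77, 0.638, -0.001], [0.638, 0.77, 0.002], [0.002, 0.001, -1.0]]
contact_force: [-0.1, 0.7, -0.3]
finger_gap: 0.0523
finger_force: 0.0
```

```bash
python3 -c "
from h import *
import cv2
go(.433,.153,.2296)
cv2.imwrite('pics/s3.png',camera('scene')[:,:,::-1])
cv2.imwrite('pics/t3.png',camera('top')[:,:,::-1])"
```

```text
t 28.12 pos [ 0.4353 -0.0111  0.3547] yaw 50.34 tilt [-0.0007  0.0015] delta [3.54 4.16 4.18] n 6.88 j [-73. -17.  61. 118.  16.  71.  32.] gap 0.0523 F [-0.1  0.7 -0.3] ff 0.0
```

View pics/s3.png

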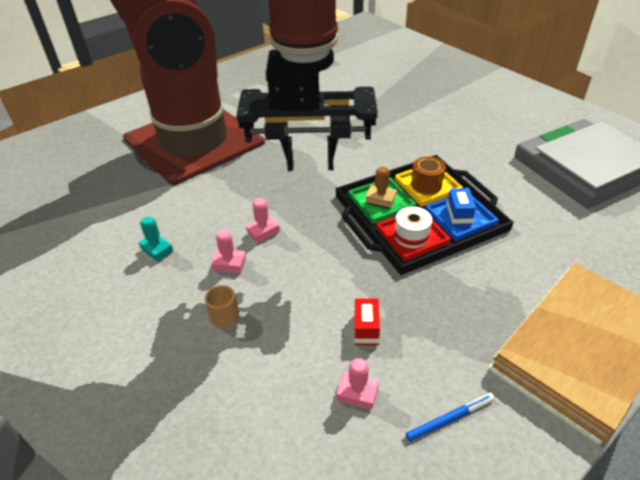

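View pics/t3.png

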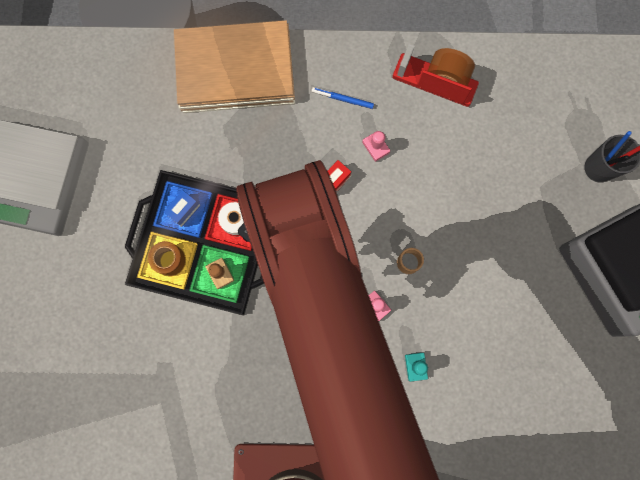

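All four things sit flat and centred in their wells: stamp (380,190), tape (428,175), labels (413,228) and blue carton (461,205). The red carton (367,320) and the core (222,306) have not moved.

```bash
python3 -c "
from station import *
print(hand_in())"
```

```text
the job is handed in; nothing more can be done
None
```

The job is handed in at about 28 s of the 138 s allowed. The last pictures show all four things flat in their wells and the red carton and bare core unmoved; the hand-in returned no verdict.

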